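# Raise the sprung camera mast for a mug photo and hold it

## Robot

A 6-joint arm with a two-finger parallel gripper is mounted at the origin on the work surface. World frame = base frame: x ahead of the robot, y to its left, z up, the work surface at z = 0. Lengths are in m, angles in degrees, forces in N, time in s.
With the tool pointing down it reaches from about 0.15 to 0.775 m from the base axis. Payload 6.1 kg.
Tool frame: the origin (TCP) lies at the centre of the arm's flange, where the gripper is bolted on; the fingertips stand 173 mm ahead of it and the grasp point (between the pads) lies bot.hold_point_z ahead of it (bot.hold_point_z is the distance from the TCP to the grasp point, in m); z points along the fingers, y is the line along which they close (so a half turn about z gives the same grasp; the last joint's range is limited). The gripper opens to 85 mm and grips with 20 to 120 N. Pads are 22 mm wide; open, the fingers measure 114 mm over their backs; the gripper's body (76 mm by 85 mm) begins 54 mm behind the grasp point. The pads swing forward as they close: fully open they stand 13 mm farther back than shut.
Start: joints at [74.37, 7.208, -2.269, 80.523, 0, 90], TCP at [0.141, 0.506, 0.405] pointing down, gripper open.
Joint ranges: [-155.77, 155.77], [-54.66, 111.73], [-72.52, 77.12], [-102.08, 115.82], [-83.92, 84.16], [-180, 180]. Speed limits (degrees/s): [136.94, 136.94, 172.46, 180, 180, 180].

## Interface

Orientations are given as a 3x3 rotation matrix whose columns are the frame's x, y, z axes.
In Python, from cell import bot gives the robot as it stands.
- The arm moves only by the tool move_arm, never from a script. Its argument "rows" is a list that holds one entry, the list of rows, each a list of 7 numbers: the turn, a rotation vector about the tool's x, y, z in rad, then the shift along the tool's x, y, z in m, then the finger opening in m, from 0 to 0.0854. A call has exactly 8 rows; each row shifts and turns the commanded pose from where the row before left it, along the tool's axes as they then stand; what a row does not reach is not made up. A row lasts 1/12 s, in which the tool goes at most 41.7 mm and 7.16 degrees, less where a joint would pass 70% of its speed; a pose out of reach is approached as far as the arm can. A call is refused whole if a number of a shift passes 0.0417 or a number of a turn 0.125, either way. A call with a gripper value outside its range is refused whole. The fingers move at their own pace and stop on an object; "squeeze" is the grip in N (left out, the last holds). Time passes only in rows, so rows that do not move let the fingers close, or fill a call up. It gives the time, the measured TCP pose, the force, the opening and the grip force at its end, in the units of the state.
- bot.read_state(): the state, without advancing time (a new reading comes with each control period).
- bot.grab_frame(name): name is "scene" or "side" or "wrist"; returns a dict with "frame" (480x640x3 uint8, blue, green, red), "range_z" (480x640 float32, m along the optical axis (not along the pixel's ray), 0 where there is no reading), "fov_y" (degrees; the focal length in pixels is half the picture's height over the tangent of half this angle, whatever the lens; pixels are square), "cx", "cy" (the principal point, pixels), "k1" (the pictures are not rectified: a ray, as slopes to the right and down, at radius r is drawn at 1 + k1 r^2 times it, then the intrinsics apply), "R" (3x3) and "t" (3): a world point X has camera coordinates R X + t; the wrist camera has in their place "T_tool_cam" (4x4, takes a point from camera to tool coordinates, whose origin is the TCP and whose axes are the flange's). Camera axes: x right, y down, z forward; pixel columns grow to the right and rows downward; lengths in m; the calibration is good to about 2 mm. A picture is of the moment at which its call begins: read the wrist's pose just before it.
- bot.hand_in(): hands the job in; it is judged then, once.
The state is a dict: "clock": time; "qpos": joint angles; "dq": joint speeds; "tau": joint torques, N m; "tool_pos": TCP position; "eef_rot": TCP orientation; "wrist_force": force on the tool from outside, world axes, zero at the start; "ft_torque": the same for the moment, N m; "finger_gap": finger opening in m; "grasp_force": force on a finger pad.
Only numpy, scipy, OpenCV 4.12 (cv2) and the standard library are available. Lean on these libraries where they do the work, as an engineer would, in place of code of your own. Each camera call takes 0.05 s, during which the arm holds its last target. There are 200 camera calls.

## Task

Photo time in the pottery corner: press the red button on the foot of the little camera stand and let the mast pop up by itself to its first stop, then take the mast by the rubber knob on its top and pull it straight up to its second stop, as far as it goes. Its lock is worn out and it sinks back if let go, so finish while still holding it fully up by the knob, for the timed shot. Keep hand and fingers off the camera, and leave the mugs and other things on the table where they are.

Things in the scene. Friction and masses are not known exactly. Their poses are not given: they have to be found in the camera images.
- stand: Camera stand, fixed: dark steel foot 235 x 100 x 20 mm, grey column 38 across (collar 45) with its top 125 above the table. Origin: on the table under the column's axis, z up; the foot runs from 165 on the -x to 70 on the +x side. The red button is 125 along -x; between them, 15 to 71 along -x, is a grey cover 30 wide, top 46 above the table.
- release_top (a point): Centre of the top face of the red push button (32 across, in a black housing 48 across), 42 mm above the table when not pressed. Pushed straight down.
- release (a joint): Travel of the red button in m: 0 up, 0.006 fully down, which takes 5 N; it springs back. From about 0.004 on it frees the mast's catch; a short full press is enough.
- mast (a joint): Rise of the mast in m. 0: down and caught, will not pull up. Once freed, a spring lifts it within a second to its first stop, about 0.040 (0.034 to 0.046; yellow band at the column's top). From there pull it up against the spring, about 100 N per m (6 N at the top), to the second stop, a hard end at 0.100 (red band). Let go, it sinks back to the first stop.
- knob (a point): Grip point on the axis of the mast's black rubber knob with orange top and lower ring (upright cylinder, 26 across, 41 high), 22.5 mm above the knob's underside and 18.5 mm below its top. 191.5 mm above the table with the mast down, rising with the mast. Open all round for fingers from above.
- mast_head: The knob at the top of the mast, fixed to the mast. Origin: on the mast's axis, on the table when the mast is down (the knob's grip point is 191.5 mm above the origin); rises with the mast. Axes parallel to the stand's.
- camera: Black compact camera on the mast just below the knob, 30 deep x 66 wide x 32 high with a lens, on the stand's +x side (from 5 to 51 mm off the axis). Its top is 28.5 mm below the grip point of the knob. Origin and axes as for mast_head. Not to be touched.
- mug_a: Pinkish-brown stoneware mug, 90 across, 78 high, handle on its +y side mm; origin under its centre on the table. To be left alone.
- mug_b: Darker brown stoneware mug, 90 across, 78 high, handle on its +y side mm; origin under its centre on the table. To be left alone.
- bowl: Blue ceramic bowl, 130 across, 50 high mm; origin under its centre on the table. To be left alone.
- jar: Amber glass jar with a wooden cap, 68 across, 100 high mm; origin under its centre on the table. To be left alone.
- brush: Hand brush, lying along its own x axis, 200 long, 42 wide, 20 high mm; origin under its centre on the table. To be left alone.
- tape: Roll of yellow tape, 100 across, 25 high, lying flat mm; origin under its centre on the table. To be left alone.
- lens_box: Small cardboard box, 80 x 80 x 60 high mm; origin under its centre on the table. To be left alone.

How it is judged (in metres and radians):
On the way, in this order (a step that is already met when the one before it is completed fails the run):
1. the red release button is pressed (value of joint release above 0.003 m).
2. the mast has popped up by itself to its first stop, untouched (value of joint mast above 0.028 m and contact force between the fingers and mast_head below 0.5 N), for 0.2 s.
3. the mast is pulled up to its second stop by the fingers (value of joint mast above 0.093 m and contact force between the fingers and mast_head above 2 N), for 0.2 s.
At the end, for the whole second after the job is handed in: The mast is held by the fingers (more than 2 N between fingers and mast) within 7 mm of its second stop: mast joint above 0.093 of 0.100 m, through the last second (all of step 3); the arm keeps its last pose, push and grip.
It fails at once if the robot touches the camera (contact force between any of the arm, the fingers and camera above 1 N).
It fails at once if a mug or another loose thing on the table is moved more than 20 mm (distance of any of mug_a, mug_b, bowl, jar, brush, tape, lens_box from where it was at the start of the episode above 0.02 m).
It also fails if it takes over 45 s, if anything falls off the work surface, if the arm or the gripper's body presses on something with over 40 N, if the wrist force passes 120 N, or if a joint passes its speed limit or range.

## Working session

There is one attempt and no reset: what is moved stays moved. The work goes in short steps, Python scripts to look and compute and a tool call to move; the robot and the scene stay as the last step left them, time stands still between calls to the robot, and variables do not carry over. Pictures are saved under pics/ and viewed, at most 10 in all, crops included, and the job is handed in when it is done.

Besides the shell and the picture viewer there is one more tool, called after "Call:" in YAML: its name, and indented under it one key for each argument. move_arm: Moves the arm, as the interface text tells. Its arguments: {"type":"object","properties":{"rows":{"type":"array","items":{"type":"array","items":{"type":"array","items":{"type":"number"}}}},"squeeze":{"type":"number"}},"required":["rows"]}

```bash
mkdir -p pics; cat > h.py <<'E'
import numpy as np, cv2
from cell import bot
def grab(n):
    s=bot.read_state(); f=bot.grab_frame(n)
    if 'R' in f: R=np.array(f['R']);t=np.array(f['t']); f['Rw']=R.T; f['o']=-R.T@t
    else:
        T=np.array(f['T_tool_cam']);Rt=np.array(s['eef_rot']); f['Rw']=Rt@T[:3,:3]; f['o']=Rt@T[:3,3]+np.array(s['tool_pos'])
    return f
def rays(f,uv):
    F=240/np.tan(np.radians(f['fov_y'])/2)
    K=np.array([[F,0,f['cx']],[0,F,f['cy']],[0,0,1.]])
    p=cv2.undistortPoints(np.array(uv,float).reshape(-1,1,2),K,np.array([f['k1'],0,0,0.])).reshape(-1,2)
    return np.c_[p,np.ones(len(p))]
def onplane(f,uv,z):
    d=rays(f,uv)@f['Rw'].T
    return f['o']+d*((z-f['o'][2])/d[:,2])[:,None]
def cloud(f,uv):
    uv=np.array(uv); z=np.array([f['range_z'][int(v),int(u)] for u,v in uv])
    return f['o']+(rays(f,uv)*z[:,None])@f['Rw'].T
E
python3 - <<'E'
from h import *
s=bot.read_state();print(s,bot.hold_point_z)
a=[]
for n in('scene','side'):
    f=grab(n);cv2.imwrite(f'pics/{n}0.png',f['frame']);print(n,f['o'],f['fov_y'],f['k1'])
f=grab('wrist');cv2.imwrite('pics/wrist0.png',f['frame']);print(f['o'],f['T_tool_cam'])
E
```

```text
{'clock': 0.0, 'qpos': array([ 7.43706011e+01,  7.24098418e+00, -2.32800701e+00,  8.05235176e+01,
        1.71497088e-04,  8.99998939e+01]), 'dq': array([-0.04265075,  0.06198687,  0.07151753,  0.06570142, -0.06967807,
       -0.01275298]), 'tau': array([ 1.09932873e-03, -4.35912573e+01,  3.52923989e+01,  1.73482834e-02,
        4.08537767e-05, -1.26006512e-06]), 'tool_pos': array([0.1414046 , 0.50545428, 0.40391806]), 'eef_rot': array([[-9.63024953e-01,  2.69411856e-01, -4.37873596e-04],
       [ 2.69412212e-01,  9.63023699e-01, -1.55407591e-03],
       [ 2.99617487e-06, -1.61458237e-03, -9.99998697e-01]]), 'wrist_force': array([0.41086025, 0.62162163, 0.6078107 ]), 'ft_torque': array([0.02223368, 0.06523892, 0.00157294]), 'grasp_force': 0.0, 'finger_gap': 0.0853913526269878} 0.1547
scene [ 1.66253101 -0.54767482  1.31943139] 42.739927805084335 -0.06860212871039448
side [ 0.33669454 -0.87200122  0.86391199] 56.06135803644787 -0.11786931061127656
[0.0687163  0.52606953 0.37367681] [[-1.01153729e-03 -9.54188962e-01 -2.99202945e-01  7.55727394e-02]
 [ 9.99998763e-01 -6.04849649e-04 -1.45184127e-03  2.90548957e-04]
 [ 1.20435812e-03 -2.99204043e-01  9.54188393e-01  3.03120383e-02]
 [ 0.00000000e+00  0.00000000e+00  0.00000000e+00  1.00000000e+00]]
```

View pics/scene0.png

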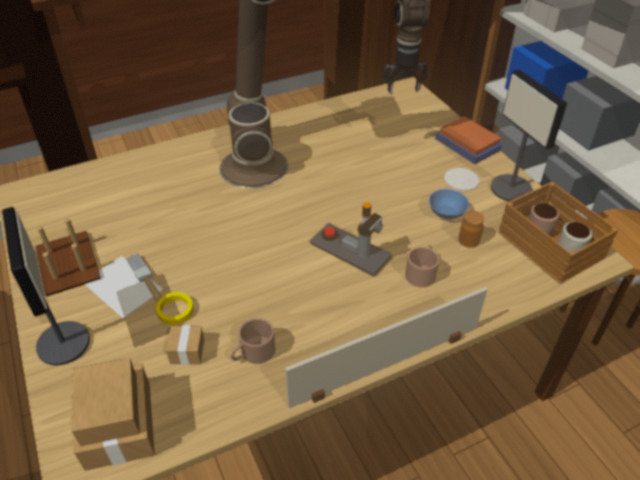

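View pics/side0.png

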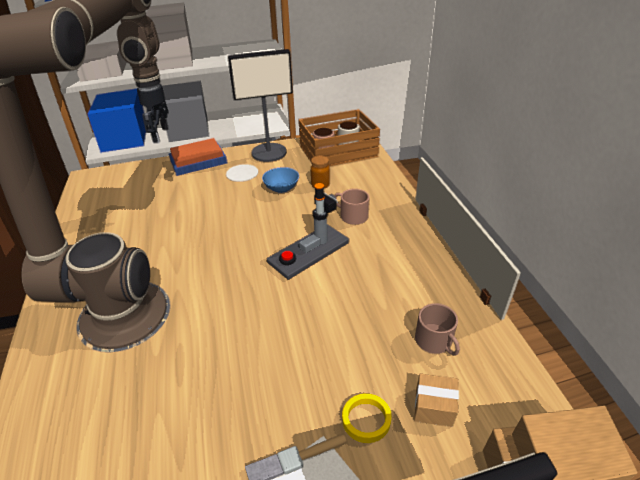

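The scene view shows the red button near (329,232) and the orange knob top near (367,207). The side view shows the button at (287,257) and the knob at (320,187), with the camera on the knob's right. There is free table around the stand, and the nearest mug is about 0.1 m away.

```bash
python3 - <<'E'
from h import *
for n,roiB,roiK in(('scene',(315,220,345,245),(355,198,378,220)),('side',(275,245,300,270),(308,180,330,206))):
    f=grab(n); hsv=cv2.cvtColor(f['frame'],cv2.COLOR_BGR2HSV)
    for nm,r,lo,hi in(('btn',roiB,(0,150,90),(6,255,255)),('knob',roiK,(7,180,120),(22,255,255))):
        x0,y0,x1,y1=r
        m=cv2.inRange(hsv[y0:y1,x0:x1],lo,hi)
        k,l,st,c=cv2.connectedComponentsWithStats(m)
        for i in range(1,k):
            if st[i,4]<6: continue
            uv=c[i]+[x0,y0]
            print(n,nm,st[i]+[x0,y0,0,0,0],uv,*[onplane(f,[uv],z)[0].round(4) for z in((.042,.038) if nm=='btn' else (.21,.2,.175))],cloud(f,[uv])[0].round(4))
    cv2.imwrite(f'pics/{n}1.png',cv2.resize(f['frame'][150:300,230:430],(800,600),interpolation=cv2.INTER_CUBIC))
E
```

```text
scene btn [324 227  11   9  65] [329.         231.03076923] [0.4582 0.0694 0.042 ] [0.4544 0.0713 0.038 ] [0.4567 0.0702 0.0404]
scene knob [363 202   8   6  39] [366.53846154 204.76923077] [0.5673 0.1287 0.21  ] [0.5575 0.1348 0.2   ] [0.5328 0.15   0.175 ] [0.5628 0.1315 0.2054]
side btn [282 251  11  10  93] [286.95698925 255.20430108] [0.4515 0.0647 0.042 ] [0.452  0.0692 0.038 ] [0.451  0.0608 0.0454]
side knob [314 182  11   7  56] [318.92857143 185.07142857] [0.5635 0.1315 0.21  ] [0.5669 0.1469 0.2   ] [0.5756 0.1852 0.175 ] [0.5631 0.1301 0.2109]
side knob [316 198   8   2   9] [319.11111111 198.66666667] [0.5485 0.0683 0.21  ] [0.5518 0.0827 0.2   ] [0.5599 0.1186 0.175 ] [0.5598 0.1182 0.1753]
```

View pics/side1.png

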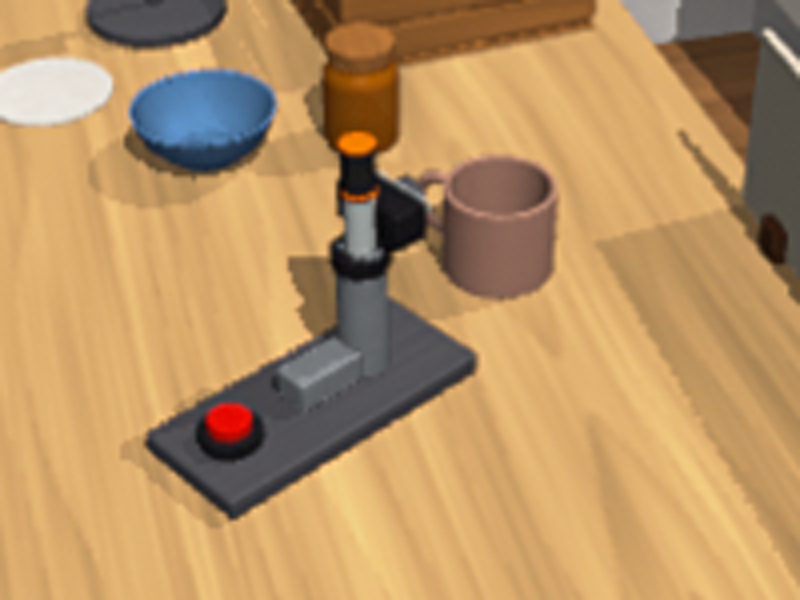

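Call:
move_arm:
  rows:
    - [[0,0,-0.114,0,0,0,0],[0,0,-0.114,0,0,0,0],[0,0,-0.114,0,0,0,0],[0,0,-0.114,0,0,0,0],[0,0,-0.114,0,0,0,0],[0,0,-0.114,0,0,0,0],[0,0,-0.114,0,0,0,0],[0,0,0,0,0,0,0]]

```text
clock: 0.92
tool_pos: [0.1414, 0.5055, 0.4046]
eef_rot: [[-0.864, -0.504, -0.0], [-0.504, 0.864, -0.0], [0.0, -0.0, -1.0]]
wrist_force: [0.3, 0.9, -0.1]
finger_gap: -0.0004
grasp_force: 0.0
```

Call:
move_arm:
  rows:
    - [[0,0,0,-0.003,-0.033,0,0],[0,0,0,-0.003,-0.033,0,0],[0,0,0,-0.003,-0.033,0,0],[0,0,0,-0.003,-0.033,0,0],[0,0,0,-0.003,-0.033,0,0],[0,0,0,-0.003,-0.033,0,0],[0,0,0,-0.003,-0.033,0,0],[0,0,0,-0.003,-0.033,0,0]]

```text
clock: 1.58
tool_pos: [0.295, 0.2877, 0.4048]
eef_rot: [[-0.867, -0.499, 0.0], [-0.499, 0.867, 0.0], [-0.0, 0.0, -1.0]]
wrist_force: [1.2, 0.1, -0.5]
finger_gap: 0.0005
grasp_force: 0.0
```

Call:
move_arm:
  rows:
    - [[0,0,0,-0.003,-0.034,0,0],[0,0,0,-0.003,-0.034,0,0],[0,0,0,-0.003,-0.034,0,0],[0,0,0,-0.003,-0.034,0,0],[0,0,0,-0.003,-0.034,0,0],[0,0,0,-0.003,-0.034,0,0],[0,0,0,-0.003,-0.034,0,0],[0,0,0,0,0,0,0]]

```text
clock: 2.25
tool_pos: [0.4344, 0.0902, 0.4043]
eef_rot: [[-0.87, -0.493, 0.001], [-0.493, 0.87, -0.002], [0.0, -0.002, -1.0]]
wrist_force: [0.2, -0.7, 0.4]
finger_gap: 0.0001
grasp_force: 0.0
```

```bash
cat > m.py <<'E'
from h import *
def wr(name):
    s=bot.read_state(); f=grab('wrist'); hsv=cv2.cvtColor(f['frame'],cv2.COLOR_BGR2HSV)
    print('tcp',s['tool_pos'].round(4),s['eef_rot'].round(3).tolist(),s['wrist_force'].round(1))
    for nm,lo,hi in(('red',(0,150,80),(6,255,255)),('org',(7,180,110),(22,255,255))):
        k,l,st,c=cv2.connectedComponentsWithStats(cv2.inRange(hsv,lo,hi))
        for i in range(1,k):
            if st[i,4]>80: print(nm,st[i],c[i].round(1),[onplane(f,[c[i]],z)[0].round(4).tolist() for z in(.042,.21,.25)],cloud(f,[c[i]])[0].round(4))
    cv2.imwrite(f'pics/{name}.png',f['frame'])
E
python3 -c "
from m import *
wr('w1')"
```

```text
tcp [0.4344 0.0902 0.4043] [[-0.87, -0.493, 0.001], [-0.493, 0.87, -0.002], [0.0, -0.002, -1.0]] [ 0.2 -0.7  0.4]
red [277 203  34  36 957] [293.6 220.4] [[0.4523, 0.072, 0.042], [0.4101, 0.0621, 0.21], [0.4, 0.0597, 0.25]] [0.4522 0.072  0.0424]
```

View pics/w1.png

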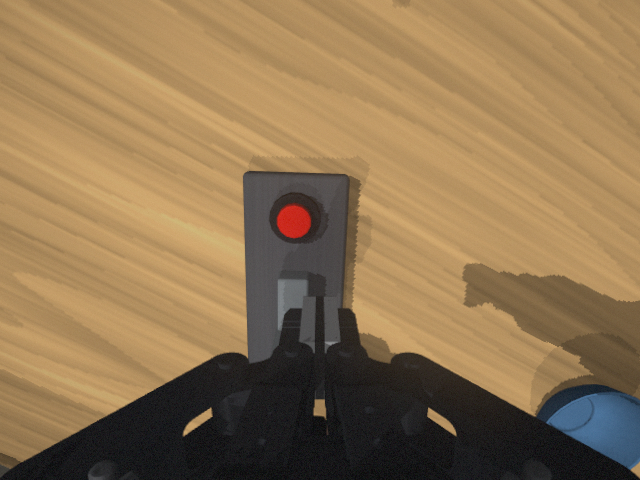

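The wrist view shows the button at (294,220), so it lies at about (0.453, 0.071). The foot's edges are parallel to the tool x axis and the fingers are clear of everything.

Call:
move_arm:
  rows:
    - [[0,0,0,-0.0033,-0.013,0,0],[0,0,0,-0.0032,-0.0133,0,0],[0,0,0,0,0,0.034,0],[0,0,0,0,0,0.034,0],[0,0,0,0,0,0.034,0],[0,0,0,0,0,0.034,0],[0,0,0,0,0,0.034,0],[0,0,0,0,0,0,0]]

```text
clock: 2.97
tool_pos: [0.4476, 0.0747, 0.2288]
eef_rot: [[-0.866, -0.501, -0.01], [-0.501, 0.866, -0.001], [0.01, 0.004, -1.0]]
wrist_force: [-1.4, -0.3, -0.2]
finger_gap: 0.0002
grasp_force: 0.0
```

Call:
move_arm:
  rows:
    - [[0,0,0,0,0,0.008,0],[0,0,0,0,0,0.006,0],[0,0,0,0,0,0.004,0],[0,0,0,0,0,0.002,0],[0,0,0,0,0,0.002,0],[0,0,0,0,0,0.002,0],[0,0,0,0,0,0,0],[0,0,0,0,0,0,0]]

```text
clock: 3.63
tool_pos: [0.4515, 0.0745, 0.2115]
eef_rot: [[-0.865, -0.501, 0.002], [-0.501, 0.865, 0.001], [-0.002, -0.0, -1.0]]
wrist_force: [0.2, 1.8, 3.1]
finger_gap: 0.0001
grasp_force: 1.8
```

Call:
move_arm:
  rows:
    - [[0,0,0,0,0,0.002,0],[0,0,0,0,0,0.001,0],[0,0,0,0,0,0.001,0],[0,0,0,0,0,0,0],[0,0,0,0,0,0,0],[0,0,0,0,0,0,0],[0,0,0,0,0,0,0],[0,0,0,0,0,0,0]]

```text
clock: 4.3
tool_pos: [0.4514, 0.0745, 0.2092]
eef_rot: [[-0.865, -0.501, 0.003], [-0.501, 0.865, 0.001], [-0.003, -0.001, -1.0]]
wrist_force: [-6.2, 0.9, 22.7]
finger_gap: -0.0
grasp_force: 11.3
```

```bash
python3 - <<'E'
from h import *
f=grab('side');cv2.imwrite('pics/side2.png',cv2.resize(f['frame'][130:280,230:430],(800,600),interpolation=cv2.INTER_CUBIC))
E
```

```text
(no output)
```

View pics/side2.png

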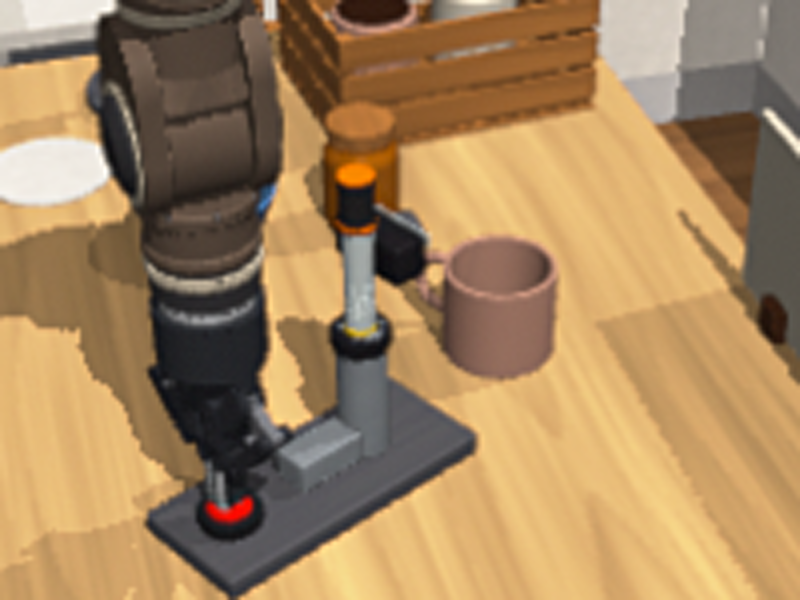

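The mast has popped up: the yellow band shows at the collar (360,330 in the crop) and the knob is now at (355,195). I'll retreat straight up.

Call:
move_arm:
  rows:
    - [[0,0,0,0,0,-0.02,0],[0,0,0,0,0,-0.035,0],[0,0,0,0,0,-0.038,0],[0,0,0,0,0,-0.038,0],[0,0,0,0,0,-0.038,0.085],[0,0,0,0,0,-0.038,0.085],[0,0,0,0,0,-0.038,0.085],[0,0,0,0,0,-0.038,0.085]]

```text
clock: 5.02
tool_pos: [0.4503, 0.074, 0.4911]
eef_rot: [[-0.865, -0.501, -0.001], [-0.501, 0.865, -0.001], [0.001, -0.0, -1.0]]
wrist_force: [0.9, 0.0, -0.2]
finger_gap: 0.0481
grasp_force: 0.0
```

Call:
move_arm:
  rows:
    - [[0,0,0,0,0,-0.02,0.085],[0,0,0,0,0,0,0.085],[0,0,0,0,0,0,0.085],[0,0,0,0,0,0,0.085],[0,0,0,0,0,0,0.085],[0,0,0,0,0,0,0.085],[0,0,0,0,0,0,0.085],[0,0,0,0,0,0,0.085]]

```text
clock: 5.68
tool_pos: [0.4508, 0.0743, 0.509]
eef_rot: [[-0.865, -0.501, -0.001], [-0.501, 0.865, -0.0], [0.001, 0.0, -1.0]]
wrist_force: [-0.4, 0.8, -0.1]
finger_gap: 0.0848
grasp_force: 0.0
```

```bash
python3 - <<'E'
from m import *
wr('w2')
fs=[]
for n,r in(('scene',(350,180,385,220)),('side',(305,155,335,200))):
    f=grab(n); hsv=cv2.cvtColor(f['frame'],cv2.COLOR_BGR2HSV); x0,y0,x1,y1=r
    k,l,st,c=cv2.connectedComponentsWithStats(cv2.inRange(hsv[y0:y1,x0:x1],(7,180,120),(22,255,255)))
    for i in range(1,k):
        if st[i,4]>6:
            uv=c[i]+[x0,y0]; print(n,st[i],uv,[onplane(f,[uv],z)[0].round(4).tolist() for z in(.244,.25,.256)],cloud(f,[uv])[0].round(4))
E
```

```text
tcp [0.4508 0.0743 0.509 ] [[-0.865, -0.501, -0.001], [-0.501, 0.865, -0.0], [0.001, 0.0, -1.0]] [-0.4  0.8 -0.1]
red [304 181  27  27 585] [317.1 193.9] [[0.4529, 0.0717, 0.042], [0.427, 0.058, 0.21], [0.4208, 0.0547, 0.25]] [0.4526 0.0716 0.0435]
org [293 398  34  28 759] [309.3 411.6] [[0.7242, 0.2154, 0.042], [0.594, 0.1464, 0.21], [0.563, 0.1299, 0.25]] [0.5637 0.1303 0.249 ]
scene [14 12  8  6 39] [367.25641026 194.43589744] [[0.5641, 0.1307, 0.244], [0.5703, 0.1269, 0.25], [0.5764, 0.1231, 0.256]] [0.5693 0.1275 0.2491]
side [  7  10  17  17 156] [321.22435897 171.73717949] [[0.5732, 0.1417, 0.244], [0.5709, 0.1319, 0.25], [0.5686, 0.1221, 0.256]] [0.5718 0.1359 0.2476]
side [10 31  9  3 13] [319.15384615 186.84615385] [[0.5502, 0.0711, 0.244], [0.5482, 0.0619, 0.25], [0.5461, 0.0528, 0.256]] [0.5609 0.1182 0.213 ]
```

View pics/w2.png

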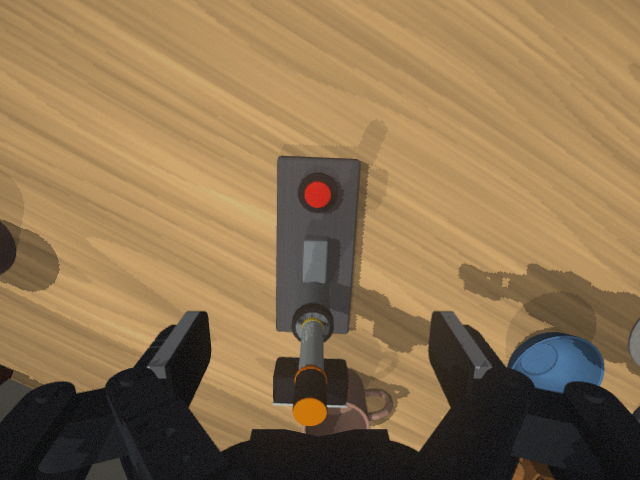

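The wrist view shows the knob's orange top at (309,412), on the axis at about (0.563, 0.130) with its top at z ≈ 0.250. The camera is on the far side of it and the fingers will close across it, along stand y.

Call:
move_arm:
  rows:
    - [[0,0,0,-0.025,-0.0016,0,0.085],[0,0,0,-0.025,-0.0016,0,0.085],[0,0,0,-0.025,-0.0016,0,0.085],[0,0,0,-0.025,-0.0014,0,0.085],[0,0,0,-0.025,-0.0014,0,0.085],[0,0,0,0,0,0.02,0.085],[0,0,0,0,0,0.02,0.085],[0,0,0,0,0,0,0.085]]

```text
clock: 6.5
tool_pos: [0.5633, 0.1307, 0.4653]
eef_rot: [[-0.865, -0.502, -0.006], [-0.502, 0.865, -0.002], [0.006, 0.002, -1.0]]
wrist_force: [-0.6, 0.4, -0.6]
finger_gap: 0.085
grasp_force: 0.0
```

```bash
python3 -c "
from m import *
wr('w3')"
```

```text
tcp [0.5633 0.1307 0.4653] [[-0.865, -0.502, -0.006], [-0.502, 0.865, -0.002], [0.006, 0.002, -1.0]] [-0.6  0.4 -0.6]
red [308  57  33  36 918] [324.1  74.6] [[0.4536, 0.0724, 0.042], [0.4725, 0.0809, 0.21], [0.477, 0.0829, 0.25]] [0.4536 0.0724 0.0424]
org [297 235  43  25 106] [314.7 242. ] [[0.6031, 0.1479, 0.042], [0.5582, 0.1242, 0.21], [0.5475, 0.1185, 0.25]] [0.5548 0.1223 0.2228]
org [ 296  256   48   44 1638] [319.1 277.9] [[0.6368, 0.1729, 0.042], [0.5775, 0.1385, 0.21], [0.5634, 0.1303, 0.25]] [0.5642 0.1307 0.2478]
```

View pics/w3.png

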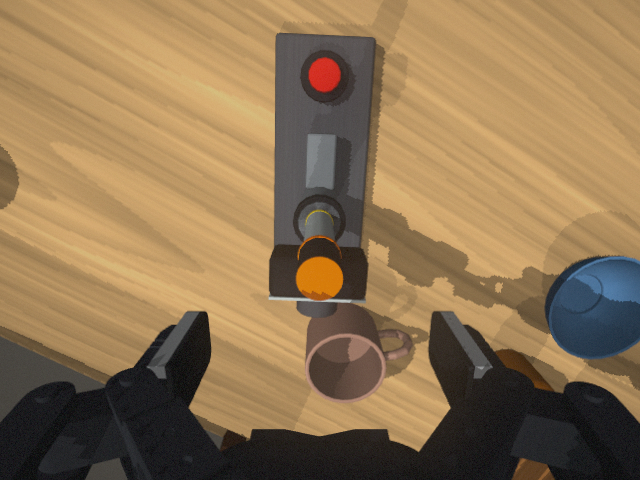

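The wrist view shows the knob at (319,278), midway between the open fingers. It lies at (0.5634, 0.1303), directly under the TCP. I'll descend and close.

Call:
move_arm:
  rows:
    - [[0,0,0,0,0,0.02,0.085],[0,0,0,0,0,0.02,0.085],[0,0,0,0,0,0.02,0.085],[0,0,0,0,0,0.012,0.085],[0,0,0,0,0,0.006,0.085],[0,0,0,0,0,0,0.085],[0,0,0,0,0,0,0.085],[0,0,0,0,0,0,0.085]]

```text
clock: 7.22
tool_pos: [0.563, 0.1304, 0.3934]
eef_rot: [[-0.865, -0.501, 0.002], [-0.501, 0.865, 0.0], [-0.002, -0.001, -1.0]]
wrist_force: [-0.2, 0.4, 0.1]
finger_gap: 0.0849
grasp_force: 0.0
```

Call:
move_arm:
  rows:
    - [[0,0,0,0,0,0.004,0.085],[0,0,0,0,0,0,0.04],[0,0,0,0,0,0,0.01],[0,0,0,0,0,0,0.01],[0,0,0,0,0,0,0.01],[0,0,0,0,0,0,0.01],[0,0,0,0,0,0,0.01],[0,0,0,0,0,0,0.01]]
  squeeze: 40

```text
clock: 7.88
tool_pos: [0.5628, 0.1306, 0.3877]
eef_rot: [[-0.865, -0.502, -0.0], [-0.502, 0.865, 0.001], [-0.0, 0.001, -1.0]]
wrist_force: [-1.1, 1.3, 0.5]
finger_gap: 0.0249
grasp_force: 39.4
```

Call:
move_arm:
  rows:
    - [[0,0,0,0,0,0,0.01],[0,0,0,0,0,0,0.01],[0,0,0,0,0,0,0.01],[0,0,0,0,0,0,0.01],[0,0,0,0,0,0,0.01],[0,0,0,0,0,0,0.01],[0,0,0,0,0,0,0.01],[0,0,0,0,0,0,0.01]]

```text
clock: 8.55
tool_pos: [0.5628, 0.1305, 0.3877]
eef_rot: [[-0.865, -0.502, -0.0], [-0.502, 0.865, 0.0], [-0.0, 0.0, -1.0]]
wrist_force: [-2.1, 3.2, 0.2]
finger_gap: 0.0254
grasp_force: 39.4
```

Call:
move_arm:
  rows:
    - [[0,0,0,0,0,-0.004,0.01],[0,0,0,0,0,-0.008,0.01],[0,0,0,0,0,-0.01,0.01],[0,0,0,0,0,-0.01,0.01],[0,0,0,0,0,-0.01,0.01],[0,0,0,0,0,-0.006,0.01],[0,0,0,0,0,-0.003,0.01],[0,0,0,0,0,0,0.01]]

```text
clock: 9.22
tool_pos: [0.5627, 0.1305, 0.44]
eef_rot: [[-0.865, -0.501, 0.0], [-0.501, 0.865, 0.001], [-0.0, 0.0, -1.0]]
wrist_force: [-1.1, 4.5, -4.9]
finger_gap: 0.0248
grasp_force: 39.6
```

Call:
move_arm:
  rows:
    - [[0,0,0,0,0,-0.002,0.01],[0,0,0,0,0,-0.002,0.01],[0,0,0,0,0,-0.002,0.01],[0,0,0,0,0,0,0.01],[0,0,0,0,0,0,0.01],[0,0,0,0,0,0,0.01],[0,0,0,0,0,0,0.01],[0,0,0,0,0,0,0.01]]

```text
clock: 9.88
tool_pos: [0.5628, 0.1305, 0.445]
eef_rot: [[-0.865, -0.502, -0.0], [-0.502, 0.865, 0.0], [0.0, 0.001, -1.0]]
wrist_force: [-1.2, 4.9, -4.9]
finger_gap: 0.0246
grasp_force: 39.6
```

Call:
move_arm:
  rows:
    - [[0,0,0,0,0,-0.001,0.01],[0,0,0,0,0,-0.001,0.01],[0,0,0,0,0,-0.001,0.01],[0,0,0,0,0,0,0.01],[0,0,0,0,0,0,0.01],[0,0,0,0,0,0,0.01],[0,0,0,0,0,0,0.01],[0,0,0,0,0,0,0.01]]

```text
clock: 10.55
tool_pos: [0.5628, 0.1305, 0.4479]
eef_rot: [[-0.865, -0.502, -0.001], [-0.502, 0.865, 0.0], [0.0, 0.001, -1.0]]
wrist_force: [-0.4, 4.8, -5.9]
finger_gap: 0.0247
grasp_force: 39.5
```

Call:
move_arm:
  rows:
    - [[0,0,0,0,0,-0.001,0.01],[0,0,0,0,0,-0.001,0.01],[0,0,0,0,0,0,0.01],[0,0,0,0,0,0,0.01],[0,0,0,0,0,0,0.01],[0,0,0,0,0,0,0.01],[0,0,0,0,0,0,0.01],[0,0,0,0,0,0,0.01]]

```text
clock: 11.22
tool_pos: [0.5628, 0.1305, 0.4499]
eef_rot: [[-0.865, -0.501, -0.001], [-0.501, 0.865, 0.0], [0.0, 0.001, -1.0]]
wrist_force: [-0.4, 5.1, -5.6]
finger_gap: 0.025
grasp_force: 39.6
```

Call:
move_arm:
  rows:
    - [[0,0,0,0,0,-0.001,0.01],[0,0,0,0,0,-0.001,0.01],[0,0,0,0,0,0,0.01],[0,0,0,0,0,0,0.01],[0,0,0,0,0,0,0.01],[0,0,0,0,0,0,0.01],[0,0,0,0,0,0,0.01],[0,0,0,0,0,0,0.01]]

```text
clock: 11.88
tool_pos: [0.5632, 0.1306, 0.4502]
eef_rot: [[-0.865, -0.502, -0.003], [-0.502, 0.865, -0.0], [0.003, 0.001, -1.0]]
wrist_force: [1.7, 6.3, -13.4]
finger_gap: 0.0246
grasp_force: 40.8
```

```bash
python3 - <<'E'
from h import *
f=grab('side');cv2.imwrite('pics/side3.png',cv2.resize(f['frame'][110:260,230:430],(800,600),interpolation=cv2.INTER_CUBIC))
E
```

```text
(no output)
```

View pics/side3.png

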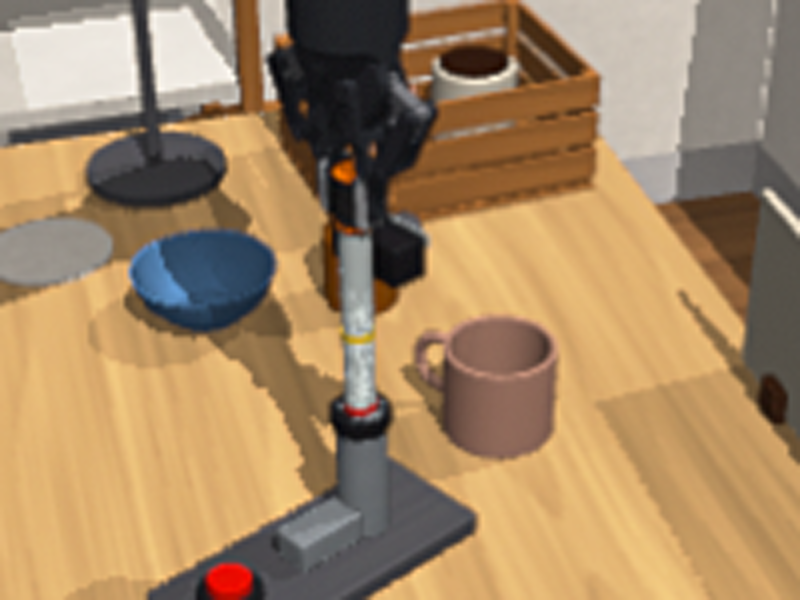

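The red band is at the collar (360,410), the fingers hold the knob clear of the camera, and the pull jumped to 13 N. The mast is at its second stop.

```bash
python3 -c "
from cell import bot
print(bot.hand_in())"
```

```text
the job is handed in; nothing more can be done
None
```

I pressed the button, let the mast pop up untouched to its first stop, then pulled it by the knob to its second stop and handed in still holding it there at about 12 s; the hand-in returned no verdict.

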